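Press a hinge pin home in the ratchet clamp, release it and take the block out

ROBOT

A 6-joint arm with a two-finger parallel gripper is mounted at the origin on a cart in front of the work surface, level with it; the furniture and walls round the work are solid. World frame = base frame: x ahead of the robot, y to its left, z up, the work surface at z = 0. Lengths are in m, angles in degrees, forces in N, time in s.
With the tool pointing down it reaches from about 0.4 to 0.825 m from the base axis. Payload 7 kg.
Tool frame: the origin (TCP) lies midway between the tips of the shut fingers; the grasp point (between the pads) lies 19 mm behind it (r.hold_point_z is the distance from the TCP to the grasp point, in m); y points along the fingers, z is the direction in which the jaws open and shut, and the axes are right-handed (so a half turn about y gives the same grasp; the last joint's range is limited). The gripper opens to 88 mm and grips with 3 to 60 N. Pads are 19 mm wide; open, the fingers measure 130 mm over their backs; the gripper's body (78 mm by 193 mm) begins 47 mm behind the grasp point.
Start: joints at [84.46, 20.546, 0.682, 0, -70.136, -16.507], TCP at [0.253, 0.626, 0.227] pointing down, gripper open.
Joint ranges: [-176.03, 176.03], [-82.01, 121.73], [-58.28, 71.71], [-173.87, 95.51], [-174.79, -0.11], [-173.66, 173.66]. Speed limits (degrees/s): [136.94, 136.94, 172.46, 180, 180, 180].

INTERFACE

Orientations are given as [roll, pitch, yaw] about the fixed x, y, z axes, in that order (R = Rz(yaw) Ry(pitch) Rx(roll)).
In Python, from plant import r, imaging gives the robot as it stands.
- The arm moves only by the tool drive_tool, never from a script. Its argument "deltas" is a list of rows, each a list of 6 numbers: the shift along the world's x, y, z in cm, then the turn, a rotation vector about the world's x, y, z in rad. In form: [[tx, ty, tz, rx, ry, rz], ...]. A call has exactly 8 rows; each row is the pose to reach, as a shift and turn from the pose commanded when the call began; what a row does not reach only later rows make up. A row lasts 1/12 s, in which the tool goes at most 41.7 mm and 7.16 degrees, less where a joint would pass 70% of its speed; a pose out of reach is approached as far as the arm can. A call with a gripper value outside its range is refused whole. "claw" is the opening, from 0 (shut) to 1 (fully open), set as the call begins (left out, the last holds). The fingers move at their own pace and stop on an object; "squeeze" is the grip in N (left out, the last holds). Time passes only in rows, so rows that repeat a pose let the fingers close, or fill a call up. It gives the time, the measured TCP pose, the force and the opening at its end, in the units of the state.
- r.get_state(): the state, without advancing time (a new reading comes with each control period).
- imaging.capture(name): name is "side" or "top"; returns the picture (400x640x3 uint8, red, green, blue); there is no depth.
- imaging.get_calibration(name): a dict with "mtx" (3x3 intrinsics, pixels), "R" (3x3) and "t" (3): a world point X has camera coordinates R X + t. Camera axes: x right, y down, z forward; pixel columns grow to the right and rows downward; lengths in m; the calibration is good to about 2 mm. A picture is of the moment at which its call begins. get_calibration takes no time and is no camera call.
- r.close_job(): hands the job in, once; it reports no verdict.
Trained networks look in the newest picture that a camera, given by its name, has taken for a name from the list of things; names that differ only in an ending like _2 or _b are one class to them, and where a whole thing is asked for, a point or a joint stands for the part that bears it (a point fixed in the world has none). Each returns a list of dicts, best first, with "score" (0 to 1); they miss things now and then, are a little off and sometimes report something else, mostly with a low value. They report only what shows in the picture. A call takes as long as a camera call. They do not tell look-alikes from the thing itself.
- imaging.search_frame(camera, label): "bbox" ([left, top, right, bottom] in pixels, round what is visible of it).
- imaging.outline_of(camera, label): "region" (400x640 bool, what is visible of it) and "bbox" ([left, top, right, bottom] in pixels, round what is visible of it).
- imaging.landmark_of(camera, label): "position" ([column, row] in pixels: a listed point, or the origin of a listed thing).
The state is a dict: "time_s": time; "joints": joint angles; "qd": joint speeds; "joint_torque": joint torques, N m; "tcp_pos": TCP position; "eef_rot": TCP orientation; "contact_force": force on the tool from outside, world axes, zero at the start; "moment": the same for the moment, N m; "gripper_width": finger opening in m.
Only numpy, scipy, OpenCV 4.12 (cv2) and the standard library are available. Lean on these libraries where they do the work, as an engineer would, in place of code of your own. Each camera call takes 0.05 s, during which the arm holds its last target.

TASK

Press the pin home into the brass block by closing the red handle of the locking clamp until its third and last ratchet tooth holds by itself, and take your hand off it for a second. Then press the red loop down sideways off the teeth, without undue force, so that the clamp springs fully open, and stand the brass block upright in the blue tray. Leave the other things alone and do not shove the tray about.

Things in the scene. Friction and masses are not known exactly. Their poses are not given: they have to be found in the camera images.
- clamp: Scissor-type locking clamp lying flat on a fixed grey stand 200x72x12 mm. Origin on the worktop under the pivot; x points to the jaws, -x to the two finger loops, +y to the red loop's side, z up. The scissor plane is 58 mm above the worktop. The half with the black loop is rigid with the stand; the other half (red loop, jaw at -y) swings, a light spring opens it.
- red_shank: Springy shank with the red loop; swings level about the pivot and also bends down. Closing takes 8 to 19 N at the loop, then the jaw bears solidly on the block and force shoots up; over 28 N harms it. Bending down: 2 N to start, 0.9 N per mm more at the loop; 3 to 6 mm frees the pawl, 7 mm is a hard stop. Origin 16 mm from the pivot; x along the shank to the pivot, y outward (opening).
- thumb_loop (a point): Centre of the top face of the red loop, a solid paddle 32 mm along the shank, 18 mm across, 8 mm thick, 105 mm from the pivot; top 62 mm above the worktop unless pressed. Its outer side (to push on) is 9 mm from here at +y. Axes as body red_shank: y points outward, the way it opens.
- fixed_loop (a point): Centre of the top face of the black fixed loop, same size and height. Clamp locked: 5 to 15 mm gap between the loops, 41 to 51 mm over both; clamp open: about 33 mm gap, 69 mm over both.
- rack (a point): Top of the fixed arm with three teeth pointing down, 66 mm above the worktop. The pawl on the red shank rides under it, springs up behind each tooth and holds. Pressed down it is free, but a fingertip's friction holds the loop back: while down, lead it outward some 22 mm past all teeth, else it bites again when let up. Then its spring (1 to 3 N at the loop) opens it.
- handle (a joint): Swing of the red half about the pivot, rad. 0 = sprung fully open, grows as it closes. The ratchet holds at three angles 0.055 apart; the third lies anywhere from 0.17 to 0.26, as the anvil jaw and rack are set differently each time (shown by none of these poses): feel for it. 0.007 past it the tooth clicks in, 0.015 past it is solid. 0.01 rad is 1 mm at the loop.
- jaw_face (a point): Middle of the pressing face of the moving jaw, at -y of the block. With the clamp held on its third tooth this face is within about 1 mm of the block's -y face (which lies 9 mm from the block's middle); on the second tooth about 3.5 mm.
- seat (a point): Middle of the aluminium seat between the jaws on which the brass block stands, 35 mm above the worktop; two 8 mm high lips keep the block from shifting along the clamp's x. Axes as the clamp. The block stands here loosely, up to 6 mm short of the fixed anvil jaw at +y, against which closing the clamp pushes it.
- knuckle: Brass hinge block standing in the seat: body 26x18x36 mm (x, y, z), above it a grip stem 20x12 mm, up to 60 mm over the underside; 160 g. Origin at the centre of the underside, axes as the clamp's at the start. Its stem stands well clear above the jaws.
- pin (a joint): How far the 6 mm steel pin is pressed into the block's -y face, m. 0 = stands 6 mm proud, 0.006 = flush. It goes in stiffly (7 N) and stays where it is. Pressed home means at most 1.5 mm proud (0.0045).
- tray: Shallow blue plastic tray, 94x112 mm (x, y), walls 17 mm high and 4 mm thick (12 mm corner blocks), floor 3 mm thick; loose, 300 g. Origin at the centre of its underside.
- loupe: Bystander, to be left alone: black eye loupe, 34 mm wide, 30 mm tall.
- pliers_flat: Bystander, to be left alone: flat-nose pliers with red grips, 42x164x11 mm, lying flat.
- pliers_round: Bystander, to be left alone: round-nose pliers with blue grips, 42x164x11 mm, lying flat.
- charcoal: Bystander, to be left alone: black charcoal block 48x70x28 mm.
- file: Bystander, to be left alone: needle file with blue handle, 9x158x8 mm.
- ring_clamp: Bystander, to be left alone: wooden ring clamp 24x120x24 mm.
There are look-alikes about, which are no part of the job. Several things have the shape of the knuckle; the one meant has the colours described above.

How it is judged (in metres and radians):
On the way, in this order (a step that is already met when the one before it is completed fails the run):
1. the clamp is locked on its third tooth by itself, hand off, with the block in its seat and the pin pressed home, for 0.8 s (y of jaw_face in the frame of knuckle above -0.011 m and value of joint pin above 0.0045 m and contact force between the fingers and clamp below 0.2 N and horizontal distance between knuckle and seat below 0.015 m), for 0.8 s.
2. the clamp is sprung open again, the block still in its seat (value of joint handle below 0.05 rad and horizontal distance between knuckle and seat below 0.015 m), for 0.2 s.
At the end, for the whole second after the job is handed in: The brass block stands upright (within 0.1 rad) and still on the floor of the blue tray, its pin at most 1.5 mm proud, the clamp is open (handle under 0.05 rad), and the tray is within 50 mm of where it was (value of joint pin above 0.0045 m and value of joint handle below 0.05 rad and x of knuckle in the frame of tray between -0.036 and 0.036 m and y of knuckle in the frame of tray between -0.045 and 0.045 m and z of knuckle in the frame of tray below 0.012 m and linear speed of knuckle below 0.02 m/s and angle between knuckle's own z axis and vertical below 0.1 rad and distance of tray from where it was at the start of the episode below 0.05 m); the robot touches nothing.
It fails at once if the red shank or loop is loaded with more than 28 N (contact force between the fingers and red_shank above 28 N).
It fails at once if a bystander is moved by more than 30 mm (distance of any of loupe, pliers_flat, pliers_round, charcoal, file, ring_clamp from where it was at the start of the episode above 0.03 m).
It also fails if it takes over 67 s, if anything falls off the work surface, if the arm or the gripper's body presses on something with over 40 N, if the wrist force passes 120 N, or if a joint passes its speed limit or range.

## Working session

There is one attempt and no reset: what is moved stays moved. The work goes in short steps, Python scripts to look and compute and a tool call to move; the robot and the scene stay as the last step left them, time stands still between calls to the robot, and variables do not carry over. Pictures are saved under pics/ and viewed, and the job is handed in when it is done.

Besides the shell and the picture viewer there is one more tool, called after ">>>" as name([rows], argument=value, ...), one row to a line, values as JSON. drive_tool: Moves the arm, as the interface text tells. Its arguments: {"type":"object","properties":{"deltas":{"type":"array"},"claw":{"type":"number"},"squeeze":{"type":"number"}},"required":["deltas"]}

```bash
ls; mkdir -p pics
python3 - <<'E'
from plant import r, imaging
import cv2
s=r.get_state(); print(s)
for n in ("side","top"):
    im=imaging.capture(n); cv2.imwrite(f"pics/{n}0.png",im[:,:,::-1])
    print(n,imaging.get_calibration(n))
E
```

```text
pics
{'time_s': 0.0, 'joints': array([ 8.44597579e+01,  2.05898277e+01,  6.32973388e-01, -1.79076270e-02,
       -7.01369267e+01, -1.65051785e+01]), 'qd': array([-0.02262892, -0.03142017,  0.0854836 ,  0.0328533 , -0.03114344,
       -0.0120397 ]), 'joint_torque': array([ 9.25763197e-04, -5.82718277e+01,  2.93066847e+01,  6.99723423e+00,
        7.01499768e-03, -1.58854350e-04]), 'tcp_pos': array([0.25322796, 0.62516201, 0.22564172]), 'eef_rot': array([-8.99053005e+01,  1.05049097e-02,  1.57948490e+02]), 'contact_force': array([ 0.48467049, -0.11715556, -0.61342631]), 'moment': array([-0.03177091, -0.03222461,  0.04692016]), 'gripper_width': 0.08715919972581443}
side {'mtx': array([[481.8585701 ,   0.        , 318.2150899 ],
       [  0.        , 481.8585701 , 196.16004316],
       [  0.        ,   0.        ,   1.        ]]), 'R': array([[-0.99593412,  0.09006566, -0.00184734],
       [ 0.05818073,  0.62742807, -0.77649792],
       [-0.06877672, -0.77344825, -0.63011711]]), 't': array([0.53897984, 0.11400357, 0.94662066])}
top {'mtx': array([[478.09847428,   0.        , 313.13079462],
       [  0.        , 478.09847428, 192.20180002],
       [  0.        ,   0.        ,   1.        ]]), 'R': array([[ 0.02196472, -0.99966665, -0.0135699 ],
       [-0.98551355, -0.01936663, -0.16848733],
       [ 0.16816836,  0.01707409, -0.98561041]]), 't': array([-0.12634733,  0.53522395,  1.09178917])}
```

View pics/side0.png

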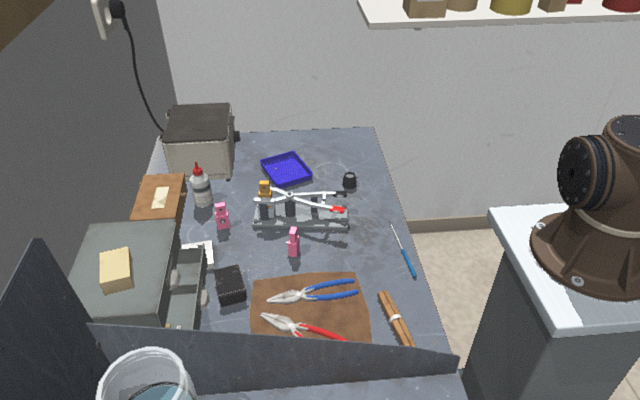

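View pics/top0.png

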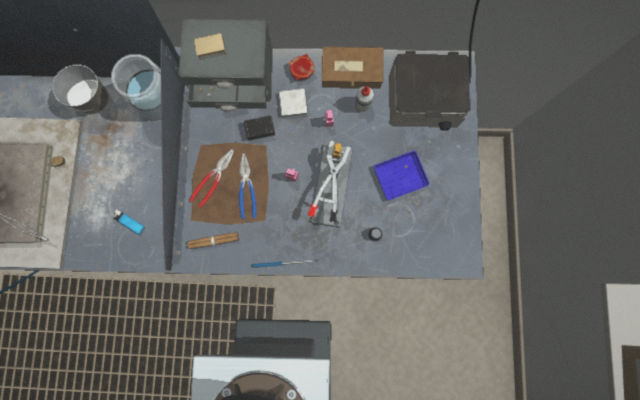

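Top view: the clamp sits at about (330,185), with red loop (312,211), black loop (334,214) and brass block (338,150). The tray is at (401,175) and the loupe at (375,234). The two pink blocks at (292,174) and (329,117) are look-alikes. I'll enlarge and measure.

```bash
cat > h.py <<'E'
from plant import r, imaging
import cv2, numpy as np
C={n:imaging.get_calibration(n) for n in("side","top")}
def px2w(n,p,z):
    c=C[n]; d=c["R"].T@np.linalg.solve(c["mtx"],[p[0],p[1],1.]); o=-c["R"].T@c["t"]
    return o+d*(z-o[2])/d[2]
def w2px(n,X):
    c=C[n]; q=c["mtx"]@(c["R"]@np.asarray(X,float)+c["t"]); return q[:2]/q[2]
def tri(ps,pt):
    A=[];b=[]
    for n,p in(("side",ps),("top",pt)):
        c=C[n]; d=c["R"].T@np.linalg.solve(c["mtx"],[p[0],p[1],1.]); d/=np.linalg.norm(d); o=-c["R"].T@c["t"]
        P=np.eye(3)-np.outer(d,d); A.append(P); b.append(P@o)
    return np.linalg.lstsq(np.vstack(A),np.hstack(b),rcond=None)[0]
def crop(n,im,box,f,name):
    a,b,c,d=box; o=cv2.resize(im[b:d,a:c],None,fx=f,fy=f,interpolation=cv2.INTER_CUBIC); cv2.imwrite(f"pics/{name}.png",o[:,:,::-1])
E
python3 - <<'E'
from h import *
Z=dict(thumb_loop=.062,fixed_loop=.062,rack=.066,seat=.035,knuckle=.035,clamp=0,tray=0,jaw_face=.058,red_shank=.058,loupe=0)
ims={n:imaging.capture(n) for n in("side","top")}
crop("top",ims["top"],(290,130,450,250),5,"topz"); crop("side",ims["side"],(240,140,370,260),6,"sidez")
for l in Z:
    best={}
    for n in("side","top"):
        k=imaging.landmark_of(n,l)
        for d in k[:3]:
            print(l,n,round(d["score"],2),np.round(d["position"],1),np.round(px2w(n,d["position"],Z[l]),4))
        if k: best[n]=k[0]["position"]
    if len(best)==2: print("   tri",np.round(tri(best["side"],best["top"]),4))
print(r.get_state()["time_s"])
E
```

```text
thumb_loop side 0.49 [337.5 210.5] [ 0.4932 -0.1054  0.062 ]
thumb_loop top 0.6 [313.3 211.5] [ 0.4893 -0.1169  0.062 ]
   tri [ 0.4911 -0.1168  0.0519]
fixed_loop side 0.84 [339.5 191.7] [ 0.4818 -0.1644  0.062 ]
fixed_loop side 0.29 [394.5 323.8] [0.4378 0.1695 0.062 ]
fixed_loop top 0.79 [331.8 217.6] [ 0.4759 -0.1601  0.062 ]
fixed_loop top 0.71 [330.8 199.2] [ 0.519  -0.1571  0.062 ]
   tri [ 0.479  -0.1608  0.0639]
rack side 0.78 [322.  189.4] [ 0.5177 -0.1704  0.066 ]
rack top 0.55 [330.1 202.2] [ 0.5113 -0.1555  0.066 ]
   tri [ 0.5145 -0.1563  0.0757]
seat side 0.61 [263.9 204.7] [ 0.6403 -0.1692  0.035 ]
seat top 0.92 [337.1 155.1] [ 0.6319 -0.1712  0.035 ]
   tri [ 0.6368 -0.1719  0.0313]
knuckle side 0.72 [224.8 228.2] [ 0.7177 -0.1037  0.035 ]
knuckle side 0.71 [296.7 252.6] [ 0.5795 -0.0236  0.035 ]
knuckle side 0.7 [265.5 198.7] [ 0.6368 -0.1888  0.035 ]
knuckle top 0.56 [339.5 153.9] [ 0.635 -0.177  0.035]
knuckle top 0.55 [332.9 123.8] [ 0.7107 -0.1598  0.035 ]
knuckle top 0.49 [290.8 177. ] [ 0.5755 -0.0603  0.035 ]
   tri [ 0.6951 -0.1828 -0.0484]
clamp top 0.88 [333.7 175.8] [ 0.5877 -0.1646  0.    ]
tray side 0.76 [285.8 173.1] [ 0.59   -0.3247  0.    ]
tray top 0.71 [401.6 175.6] [ 0.5914 -0.3328  0.    ]
   tri [ 0.5913 -0.3336 -0.006 ]
jaw_face side 0.62 [268.3 188.4] [ 0.6293 -0.1944  0.058 ]
jaw_face top 0.79 [344.2 152.7] [ 0.6322 -0.1872  0.058 ]
   tri [ 0.6298 -0.1868  0.0642]
red_shank side 0.72 [296.3 197. ] [ 0.572  -0.1602  0.058 ]
red_shank side 0.21 [395.5 323.4] [0.435  0.1661 0.058 ]
red_shank top 0.56 [330.9 175.6] [ 0.576  -0.1565  0.058 ]
   tri [ 0.5736 -0.1561  0.0619]
loupe side 0.57 [351.5 186.7] [ 0.4405 -0.2575  0.    ]
loupe top 0.59 [376.8 232.1] [ 0.45   -0.2714  0.    ]
   tri [ 0.4446 -0.2706 -0.0084]
1.2
```

View pics/topz.png

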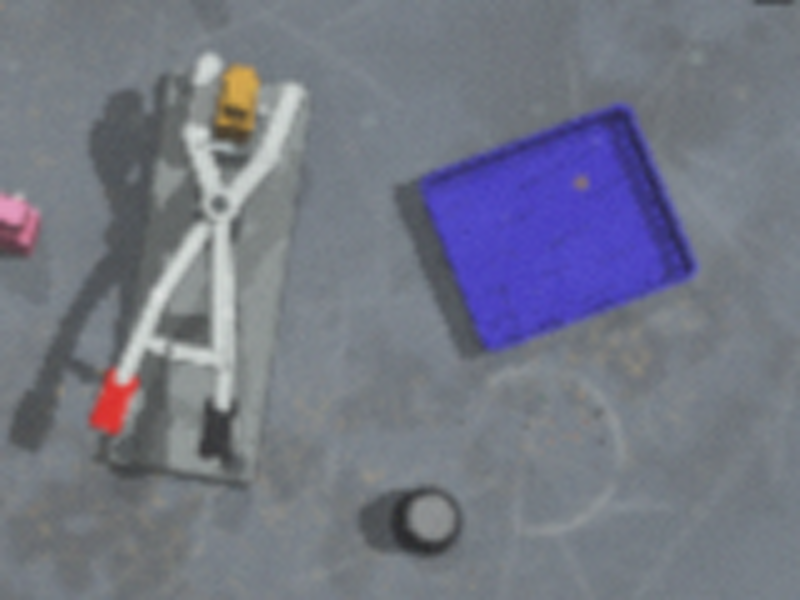

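View pics/sidez.png

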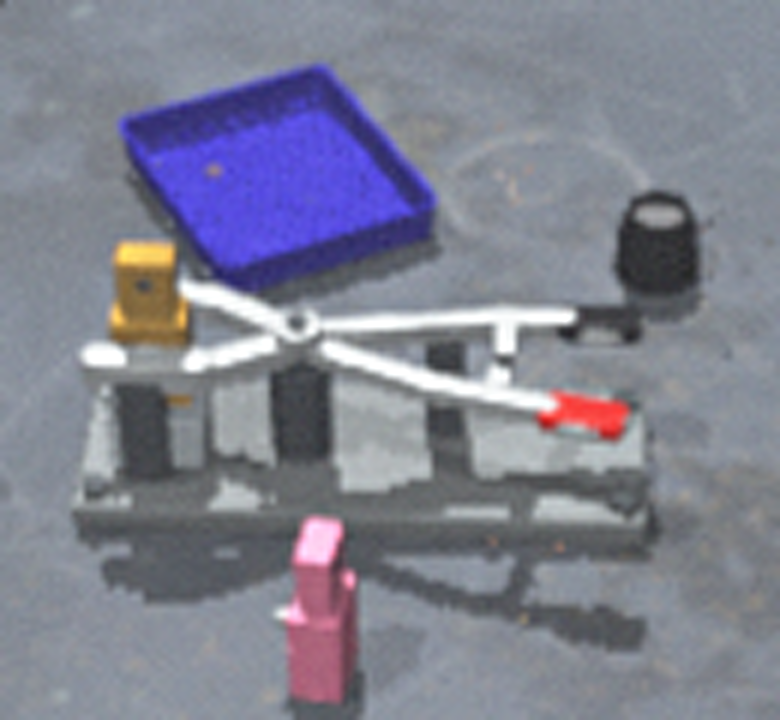

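Crop: the block in the seat is brass (338,150). The pink ones at (292,174) and (329,117) have the same shape but the wrong colour. Red loop is at about (312.8,210.4), pivot (333.8,171.4), black loop (333.8,215.6). Next I work out the clamp frame.

Run:
```python
from h import *
f=lambda x,y:(290+x/5-.4,130+y/5-.4)
piv=px2w("top",f(219,207),.064); red=px2w("top",f(114,402),.062); blk=px2w("top",f(219,428),.062)
print("piv",piv,"red",red,np.linalg.norm(red-piv),"blk",blk,np.linalg.norm(blk-piv))
g=lambda x,y:(240+x/6-.4,140+y/6-.4)
print("side piv",px2w("side",g(298,324),.064),"red",px2w("side",g(586,416),.062),"blk",px2w("side",g(604,323),.062))
a=np.degrees(np.arctan2(*(piv-red)[1::-1])),np.degrees(np.arctan2(*(piv-blk)[1::-1])); print("angles",a)
# stand corners z=.012
for c in((110,465),(250,485),(157,75)): print(px2w("top",f(*c),.012))
# knuckle stem top z=.095
for c in((225,66),(257,68),(250,108),(220,105)): print("stem?",px2w("top",f(*c),.095))
for c in ((424,185),(628,105),(695,270),(490,350)): print("tray",px2w("top",f(*c),.017))
im=imaging.capture("top"); crop("top",im,(300,130,360,230),6,"t1"); cv2.imwrite("pics/t1b.png",cv2.resize(im[135:175,315:365],None,fx=14,fy=14,interpolation=cv2.INTER_CUBIC)[:,:,::-1])
```

```text
piv [ 0.58593389 -0.16207274  0.064     ] red [ 0.49275628 -0.11470454  0.062     ] 0.10454574846148512 blk [ 0.48158335 -0.1636766   0.062     ] 0.10438203130954553
side piv [ 0.58606493 -0.16525449  0.064     ] red [ 0.49303566 -0.11017684  0.062     ] blk [ 0.48090866 -0.15855637  0.062     ]
angles (np.float64(-26.947174547284927), np.float64(0.8805623364245497))
[ 0.46861642 -0.11255062  0.012     ]
[ 0.46031452 -0.1803653   0.012     ]
[ 0.66378238 -0.13155008  0.012     ]
stem? [ 0.64580493 -0.16308039  0.095     ]
stem? [ 0.64511988 -0.17785716  0.095     ]
stem? [ 0.62604843 -0.17486866  0.095     ]
stem? [ 0.62721632 -0.16104656  0.095     ]
tray [ 0.60909982 -0.26360473  0.017     ]
tray [ 0.65137976 -0.36396016  0.017     ]
tray [ 0.56920416 -0.39533534  0.017     ]
tray [ 0.52779913 -0.29557133  0.017     ]
```

View pics/t1b.png

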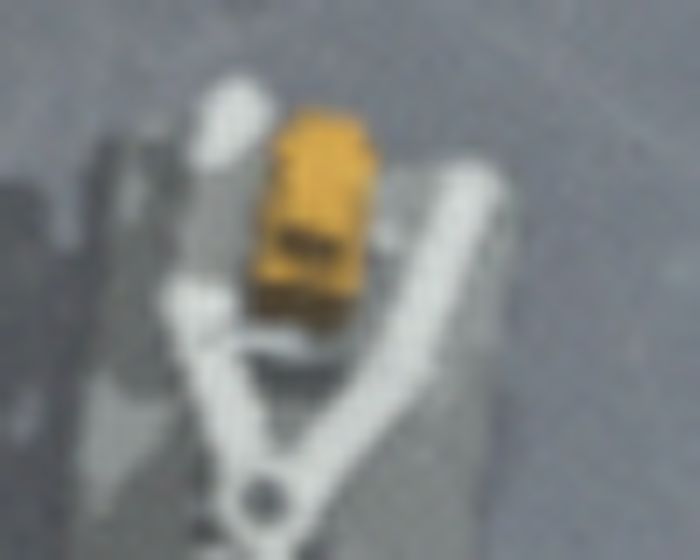

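View pics/t1.png

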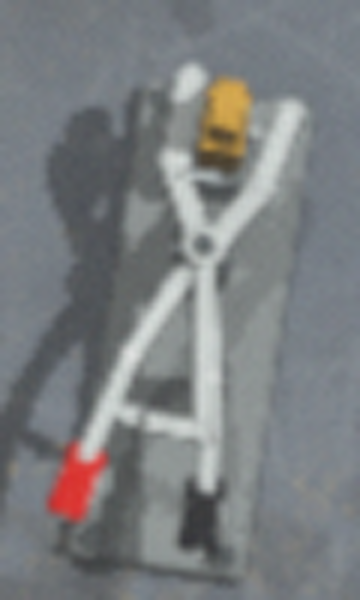

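Clamp yaw is about -6.3°, with the pivot at (0.586,-0.1625). The red loop is 104.5 mm from the pivot (105 expected) and the open gap is about 33 mm, so the measurements agree. I'll push with the side of the shut fingers, jaw axis along the shank. First I bring the arm over.

>>> drive_tool([
  [2,-3.5,0.5,0,0,-0.119],
  [4,-7,1,0,0,-0.238],
  [6,-10.5,1.5,0,0,-0.356],
  [8,-14,2,0,0,-0.475],
  [10,-17.5,2.5,0,0,-0.594],
  [12,-21,3,0,0,-0.713],
  [14,-24.5,3.5,0,0,-0.831],
  [16,-28,4,0,0,-0.95],
], claw=0, squeeze=30)

```text
time_s: 1.92
tcp_pos: [0.4139, 0.3438, 0.2672]
eef_rot: [-90.0, -0.0, 103.2]
contact_force: [1.9, 0.1, -0.3]
gripper_width: 0.0401
```

>>> drive_tool([
  [1.1,-3.6,-0.3,0,0,-0.1],
  [2.2,-7.2,-0.6,0,0,-0.2],
  [3.3,-10.8,-0.9,0,0,-0.3],
  [4.4,-14.4,-1.2,0,0,-0.4],
  [5.5,-18,-1.5,0,0,-0.5],
  [6.6,-21.6,-1.8,0,0,-0.6],
  [7.7,-25.2,-2.1,0,0,-0.65],
  [8.8,-28.8,-2.4,0,0,-0.7],
])

```text
time_s: 2.58
tcp_pos: [0.5016, 0.0558, 0.2429]
eef_rot: [-90.0, -0.1, 63.3]
contact_force: [0.4, 0.2, -0.4]
gripper_width: 0.0005
```

>>> drive_tool([
  [-0.2,-3.5,-1,0,0,0],
  [-0.4,-7,-2.5,0,0,0],
  [-0.6,-10,-5,0,0,0],
  [-0.7,-12.5,-8,0,0,0],
  [-0.8,-13.3,-11.5,0,0,0],
  [-0.8,-13.3,-15,0,0,0],
  [-0.8,-13.3,-18,0,0,0],
  [-0.8,-13.3,-19.3,0,0,0],
])

```text
time_s: 3.25
tcp_pos: [0.491, -0.0762, 0.0461]
eef_rot: [-89.8, 0.1, 63.3]
contact_force: [-1.5, 0.6, 0.7]
gripper_width: 0.0006
```

Run:
```python
from h import *
im=imaging.capture("top"); crop("top",im,(280,130,380,230),6,"t2"); im=imaging.capture("side"); crop("side",im,(240,140,370,240),6,"s2")
s=r.get_state(); print(s["tcp_pos"],s["contact_force"],w2px("top",s["tcp_pos"]))
```

```text
[ 0.49146907 -0.0759376   0.04721695] [0.13082439 0.64008176 0.65633684] [296.03679016 211.03951492]
```

View pics/s2.png

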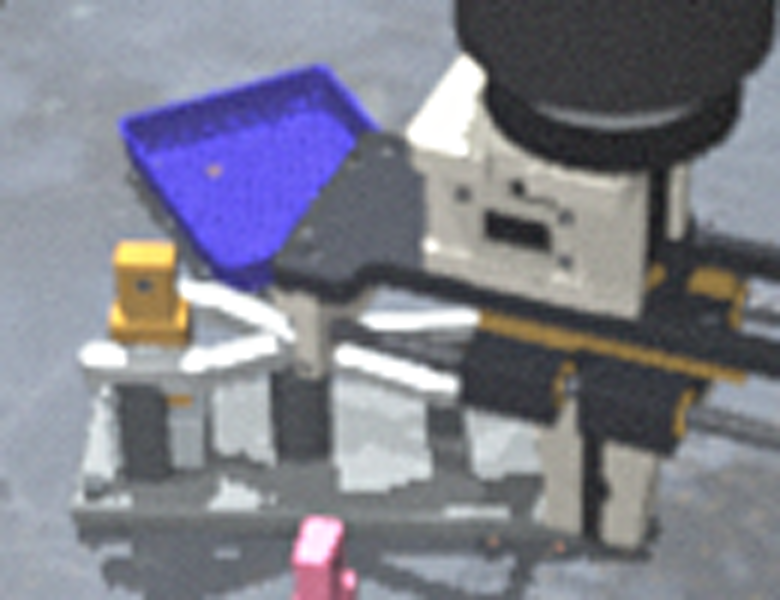

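View pics/t2.png

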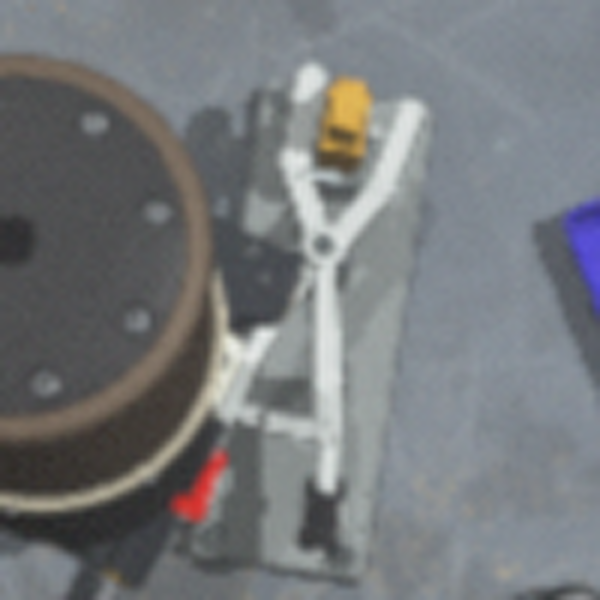

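The side view shows the fingertips outside the red loop, about 16 mm from contact. I move in to touch.

>>> drive_tool([
  [-0.09,-0.18,0,0,0,0],
  [-0.18,-0.36,0,0,0,0],
  [-0.27,-0.54,0,0,0,0],
  [-0.36,-0.72,0,0,0,0],
  [-0.45,-0.89,0,0,0,0],
  [-0.54,-1.07,0,0,0,0],
  [-0.6,-1.2,0,0,0,0],
  [-0.65,-1.3,0,0,0,0],
])

```text
time_s: 4.02
tcp_pos: [0.4868, -0.0886, 0.0498]
eef_rot: [-90.0, -0.0, 63.4]
contact_force: [-0.2, -0.2, -0.4]
gripper_width: 0.0005
```

```bash
cat > arc.py <<'E'
from h import *
import sys
P=np.array([.586,-.1625]); a0=np.radians(-26.9)
def info():
    s=r.get_state(); p=s["tcp_pos"]; v=p[:2]-P
    rr=np.hypot(*v); 
    F=s["contact_force"]
    # angle of shank if face offset 18.5mm
    ang=np.arctan2(-v[1],-v[0]); th=ang+np.arcsin(.0185/rr)-a0
    y=np.array([-np.sin(a0+th),np.cos(a0+th)]); x=np.array([np.cos(a0+th),np.sin(a0+th)])
    print("t",round(s["time_s"],2),"tcp",np.round(p,4),"th",round(th,4),"Fout",round(F[:2]@y,2),"Fx",round(F[:2]@x,2),"Fz",round(F[2],2),"rad",round(rr,4))
if __name__=="__main__": info()
E
python3 arc.py
```

```text
t 4.02 tcp [ 0.4868 -0.0886  0.0498] th -0.0209 Fout -0.24 Fx -0.11 Fz -0.35 rad 0.1237
```

>>> drive_tool([
  [-0.11,-0.15,0,0,0,0.015],
  [-0.217,-0.301,0,0,0,0.03],
  [-0.322,-0.454,0,0,0,0.045],
  [-0.425,-0.608,0,0,0,0.06],
  [-0.526,-0.764,0,0,0,0.075],
  [-0.624,-0.922,0,0,0,0.09],
  [-0.72,-1.081,0,0,0,0.105],
  [-0.814,-1.24,0,0,0,0.12],
])

```text
time_s: 4.68
tcp_pos: [0.4799, -0.0993, 0.0493]
eef_rot: [-90.1, -0.2, 70.4]
contact_force: [3.5, 13.3, -8.4]
gripper_width: 0.0007
```

```bash
python3 arc.py
```

```text
t 4.68 tcp [ 0.4799 -0.0993  0.0493] th 0.0825 Fout 13.61 Fx -1.79 Fz -8.36 rad 0.1235
```

>>> drive_tool([
  [-0.037,-0.068,0,0,0,0.006],
  [-0.075,-0.136,0,0,0,0.012],
  [-0.112,-0.204,0,0,0,0.019],
  [-0.149,-0.272,0,0,0,0.025],
  [-0.186,-0.34,0,0,0,0.031],
  [-0.222,-0.41,0,0,0,0.037],
  [-0.258,-0.477,0,0,0,0.044],
  [-0.294,-0.545,0,0,0,0.05],
])

```text
time_s: 5.35
tcp_pos: [0.4769, -0.1046, 0.0493]
eef_rot: [-90.1, -0.2, 73.2]
contact_force: [2.2, 14.8, -4.9]
gripper_width: 0.0005
```

```bash
python3 arc.py
```

```text
t 5.35 tcp [ 0.4769 -0.1046  0.0493] th 0.132 Fout 14.69 Fx -2.79 Fz -4.95 rad 0.1235
```

>>> drive_tool([
  [-0.017,-0.035,0,0,0,0.003],
  [-0.034,-0.069,0,0,0,0.006],
  [-0.052,-0.104,0,0,0,0.009],
  [-0.069,-0.139,0,0,0,0.012],
  [-0.086,-0.173,0,0,0,0.016],
  [-0.103,-0.208,0,0,0,0.019],
  [-0.12,-0.242,0,0,0,0.022],
  [-0.137,-0.277,0,0,0,0.025],
])

```text
time_s: 6.02
tcp_pos: [0.4756, -0.1069, 0.0491]
eef_rot: [-90.1, -0.2, 74.7]
contact_force: [3.1, 17.2, -5.7]
gripper_width: 0.0006
```

```bash
python3 arc.py
```

```text
t 6.02 tcp [ 0.4756 -0.1069  0.0491] th 0.1528 Fout 17.28 Fx -2.39 Fz -5.71 rad 0.1236
```

>>> drive_tool([
  [-0.01,-0.019,0,0,0,0.002],
  [-0.018,-0.037,0,0,0,0.003],
  [-0.027,-0.056,0,0,0,0.005],
  [-0.035,-0.075,0,0,0,0.007],
  [-0.044,-0.093,0,0,0,0.008],
  [-0.053,-0.112,0,0,0,0.01],
  [-0.053,-0.112,0,0,0,0.01],
  [-0.053,-0.112,0,0,0,0.01],
])

```text
time_s: 6.68
tcp_pos: [0.4745, -0.1093, 0.0495]
eef_rot: [-90.0, -0.1, 75.2]
contact_force: [2.0, 7.4, -2.2]
gripper_width: 0.0007
```

```bash
python3 arc.py
```

```text
t 6.68 tcp [ 0.4745 -0.1093  0.0495] th 0.1749 Fout 7.65 Fx -0.19 Fz -2.23 rad 0.1235
```

A tooth clicked at about 0.165. I keep pushing to see whether it is solid, which would mean the third.

>>> drive_tool([
  [-0.01,-0.019,0,0,0,0.002],
  [-0.018,-0.037,0,0,0,0.003],
  [-0.027,-0.056,0,0,0,0.005],
  [-0.035,-0.075,0,0,0,0.007],
  [-0.044,-0.093,0,0,0,0.008],
  [-0.05,-0.112,0,0,0,0.01],
  [-0.05,-0.112,0,0,0,0.01],
  [-0.05,-0.112,0,0,0,0.01],
])

```text
time_s: 7.35
tcp_pos: [0.474, -0.1104, 0.0495]
eef_rot: [-90.0, -0.1, 75.8]
contact_force: [0.6, 6.5, -1.9]
gripper_width: 0.0003
```

```bash
python3 arc.py
```

```text
t 7.35 tcp [ 0.474  -0.1104  0.0495] th 0.1847 Fout 6.39 Fx -1.25 Fz -1.89 rad 0.1235
```

>>> drive_tool([
  [-0.013,-0.028,0,0,0,0.003],
  [-0.025,-0.056,0,0,0,0.005],
  [-0.038,-0.084,0,0,0,0.008],
  [-0.05,-0.112,0,0,0,0.01],
  [-0.06,-0.14,0,0,0,0.013],
  [-0.07,-0.165,0,0,0,0.015],
  [-0.07,-0.165,0,0,0,0.015],
  [-0.07,-0.165,0,0,0,0.015],
])

```text
time_s: 8.02
tcp_pos: [0.4736, -0.1114, 0.0495]
eef_rot: [-90.1, -0.1, 76.7]
contact_force: [1.4, 11.7, -1.7]
gripper_width: 0.0006
```

```bash
python3 arc.py
```

```text
t 8.02 tcp [ 0.4736 -0.1114  0.0495] th 0.1935 Fout 11.61 Fx -1.8 Fz -1.71 rad 0.1235
```

>>> drive_tool([
  [-0.01,-0.019,0,0,0,0.002],
  [-0.018,-0.037,0,0,0,0.003],
  [-0.027,-0.056,0,0,0,0.005],
  [-0.035,-0.075,0,0,0,0.007],
  [-0.044,-0.093,0,0,0,0.008],
  [-0.05,-0.112,0,0,0,0.01],
  [-0.05,-0.112,0,0,0,0.01],
  [-0.05,-0.112,0,0,0,0.01],
])

```text
time_s: 8.68
tcp_pos: [0.4733, -0.112, 0.0495]
eef_rot: [-90.1, -0.2, 77.2]
contact_force: [0.9, 15.0, -1.9]
gripper_width: -0.0002
```

```bash
python3 arc.py
```

```text
t 8.68 tcp [ 0.4733 -0.112   0.0495] th 0.1989 Fout 14.72 Fx -3.15 Fz -1.94 rad 0.1235
```

>>> drive_tool([
  [-0.01,-0.019,0,0,0,0.002],
  [-0.018,-0.037,0,0,0,0.003],
  [-0.027,-0.056,0,0,0,0.005],
  [-0.035,-0.075,0,0,0,0.007],
  [-0.044,-0.093,0,0,0,0.008],
  [-0.048,-0.112,0,0,0,0.01],
  [-0.048,-0.112,0,0,0,0.01],
  [-0.048,-0.112,0,0,0,0.01],
])

```text
time_s: 9.35
tcp_pos: [0.473, -0.1127, 0.0495]
eef_rot: [-90.1, -0.2, 77.8]
contact_force: [0.6, 19.9, -0.6]
gripper_width: 0.0004
```

```bash
python3 arc.py
```

```text
t 9.35 tcp [ 0.473  -0.1127  0.0495] th 0.2048 Fout 19.34 Fx -4.66 Fz -0.55 rad 0.1235
```

>>> drive_tool([
  [-0.015,-0.01,0,0,0,0.001],
  [-0.03,-0.02,0,0,0,0.002],
  [-0.04,-0.03,0,0,0,0.003],
  [-0.05,-0.04,0,0,0,0.004],
  [-0.06,-0.05,0,0,0,0.005],
  [-0.07,-0.064,0,0,0,0.006],
  [-0.07,-0.064,0,0,0,0.006],
  [-0.07,-0.064,0,0,0,0.006],
])

```text
time_s: 10.02
tcp_pos: [0.4728, -0.113, 0.0496]
eef_rot: [-90.2, -0.2, 78.2]
contact_force: [1.8, 21.1, -2.7]
gripper_width: 0.0002
```

```bash
python3 arc.py
python3 - <<'E'
from h import *
im=imaging.capture("top"); crop("top",im,(290,130,370,230),6,"t3"); im=imaging.capture("side"); crop("side",im,(240,140,370,240),6,"s3")
E
```

```text
t 10.02 tcp [ 0.4728 -0.113   0.0496] th 0.2077 Fout 20.84 Fx -3.77 Fz -2.65 rad 0.1235
```

View pics/t3.png

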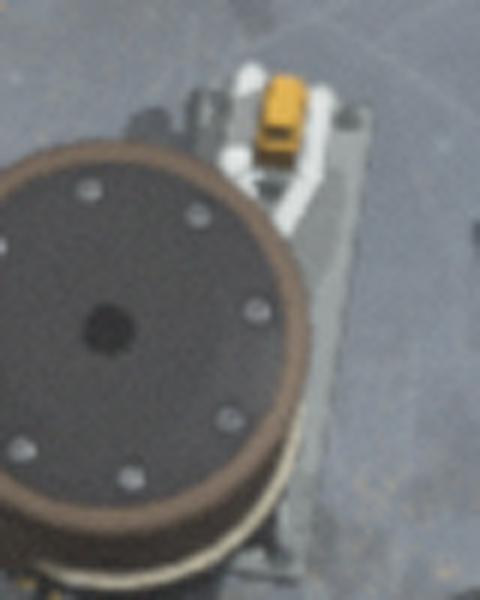

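>>> drive_tool([
  [-0.01,-0.01,0,0,0,0.001],
  [-0.02,-0.02,0,0,0,0.002],
  [-0.03,-0.03,0,0,0,0.003],
  [-0.04,-0.04,0,0,0,0.004],
  [-0.045,-0.05,0,0,0,0.005],
  [-0.05,-0.06,0,0,0,0.006],
  [-0.05,-0.06,0,0,0,0.006],
  [-0.05,-0.06,0,0,0,0.006],
])

```text
time_s: 10.78
tcp_pos: [0.4726, -0.1134, 0.0496]
eef_rot: [-90.2, -0.3, 78.5]
contact_force: [2.1, 23.2, -3.0]
gripper_width: 0.0002
```

```bash
python3 arc.py
```

```text
t 10.78 tcp [ 0.4726 -0.1134  0.0496] th 0.2108 Fout 22.98 Fx -3.92 Fz -3.04 rad 0.1236
```

View pics/s3.png

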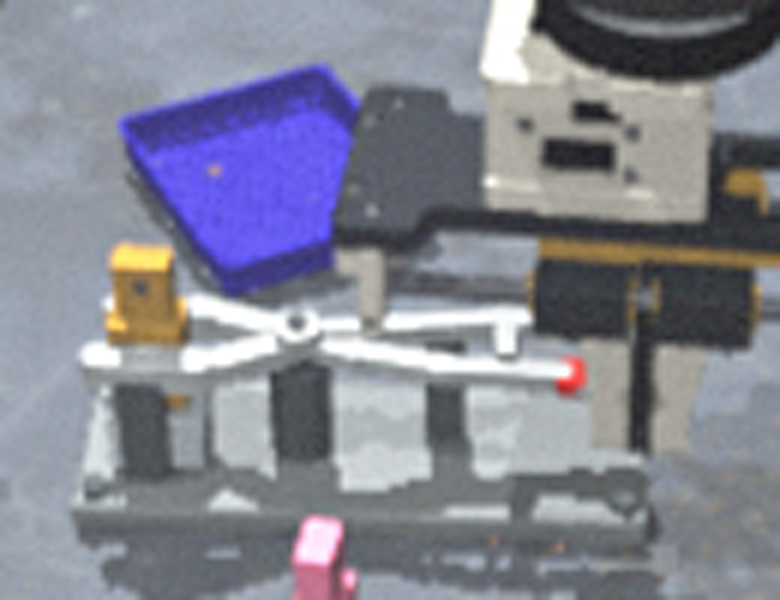

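Force has climbed steadily to 23 N without the downward camming seen on the earlier teeth. That is above the 19 N the ratchet needs, so it is solid, past the last tooth. I back off and check where it holds.

>>> drive_tool([
  [0.01,0.05,0,0,0,0],
  [0.03,0.1,0,0,0,0],
  [0.04,0.15,0,0,0,0],
  [0.05,0.2,0,0,0,0],
  [0.07,0.25,0,0,0,0],
  [0.08,0.3,0,0,0,0],
  [0.09,0.35,0,0,0,0],
  [0.1,0.39,0,0,0,0],
])

```text
time_s: 11.45
tcp_pos: [0.4732, -0.1112, 0.0497]
eef_rot: [-90.2, -0.1, 78.5]
contact_force: [3.8, 6.9, -4.2]
gripper_width: 0.0002
```

```bash
python3 arc.py
```

```text
t 11.45 tcp [ 0.4732 -0.1112  0.0497] th 0.1924 Fout 7.72 Fx 1.77 Fz -4.21 rad 0.1239
```

>>> drive_tool([
  [0.02,0.1,0,0,0,0],
  [0.05,0.2,0,0,0,0],
  [0.08,0.3,0,0,0,0],
  [0.13,0.5,0,0,0,0],
  [0.2,0.8,0,0,0,0],
  [0.4,1.5,0,0,0,0],
  [0.6,2.5,0,0,0,0],
  [0.8,3.5,0,0,0,0],
])

```text
time_s: 12.12
tcp_pos: [0.4794, -0.0768, 0.0495]
eef_rot: [-90.0, 0.0, 78.4]
contact_force: [-0.1, -0.4, 0.5]
gripper_width: 0.0003
```

```bash
python3 arc.py;  python3 - <<'E'
from h import *
im=imaging.capture("top"); crop("top",im,(290,130,370,230),6,"t4"); im=imaging.capture("side"); crop("side",im,(240,140,370,240),6,"s4")
E
```

```text
t 12.12 tcp [ 0.4794 -0.0768  0.0495] th -0.0719 Fout -0.4 Fx 0.12 Fz 0.51 rad 0.1368
```

View pics/t4.png

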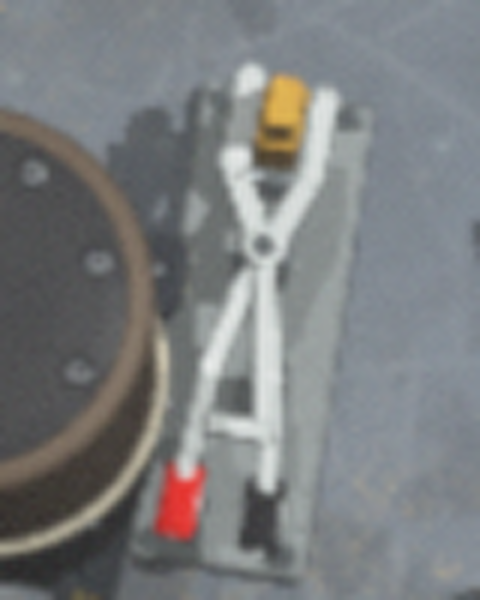

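View pics/s4.png

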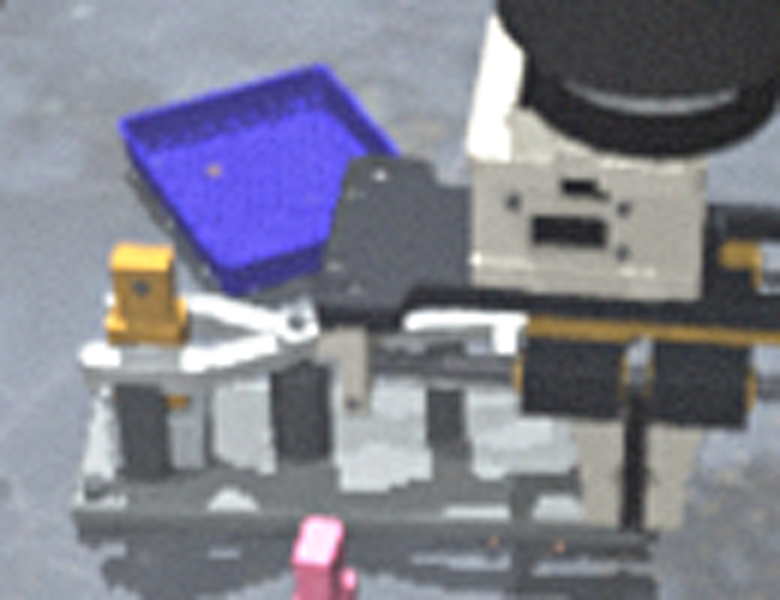

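Run:
```python
from h import *
f=lambda x,y:(290+x/6-.4,130+y/6-.4)
piv=px2w("top",f(263,245),.064)
for nm,c in(("red",(181,502)),("blk",(262,517))):
    p=px2w("top",f(*c),.062); v=piv-p; print(nm,p,np.hypot(*v[:2]),np.degrees(np.arctan2(v[1],v[0])))
im=imaging.capture("top")
# colour masks
def mask(im,fn): 
    a=im.astype(int); return fn(a[...,0],a[...,1],a[...,2])
m=mask(im,lambda r,g,b:(r>150)&(g<90)&(b<90)); m[:130]=0;m[230:]=0;m[:,:290]=0;m[:,370:]=0
ys,xs=np.nonzero(m); print("red centroid",xs.mean(),ys.mean(),len(xs)); p=px2w("top",(xs.mean(),ys.mean()),.062); v=piv-p; print(p,np.hypot(*v[:2]),np.degrees(np.arctan2(v[1],v[0])))
print(imaging.landmark_of("top","jaw_face")[:2],imaging.landmark_of("top","thumb_loop")[:2])
o=cv2.imread("pics/top0.png")[:,:,::-1]; cv2.imwrite("pics/jaw.png",cv2.resize(np.hstack([o[138:168,320:356],im[138:168,320:356]]),None,fx=11,fy=11,interpolation=cv2.INTER_CUBIC)[:,:,::-1])
m=mask(o,lambda r,g,b:(r>150)&(g<90)&(b<90)); m[:130]=0;m[230:]=0;m[:,:290]=0;m[:,370:]=0
ys,xs=np.nonzero(m); print("red0",xs.mean(),ys.mean(),len(xs)); p=px2w("top",(xs.mean(),ys.mean()),.062); v=piv-p; print(p,np.hypot(*v[:2]),np.degrees(np.arctan2(v[1],v[0])))
```

```text
red [ 0.48545706 -0.13197714  0.062     ] 0.10621119724765282 -16.493330050863502
blk [ 0.48025497 -0.16338723  0.062     ] 0.10705036612880858 0.6724361863810399
red centroid 319.05 213.98333333333332 60
[ 0.48374858 -0.13034693  0.062     ] 0.10831756941944144 -17.063606628000954
[{'position': [340.9, 154.0], 'score': 0.8}, {'position': [212.4, 178.1], 'score': 0.74}] [{'position': [321.5, 210.4], 'score': 0.71}]
red0 311.6949152542373 210.72881355932202 59
[ 0.49101584 -0.11310369  0.062     ] 0.1080458893713445 -26.98535842396508
```

View pics/jaw.png

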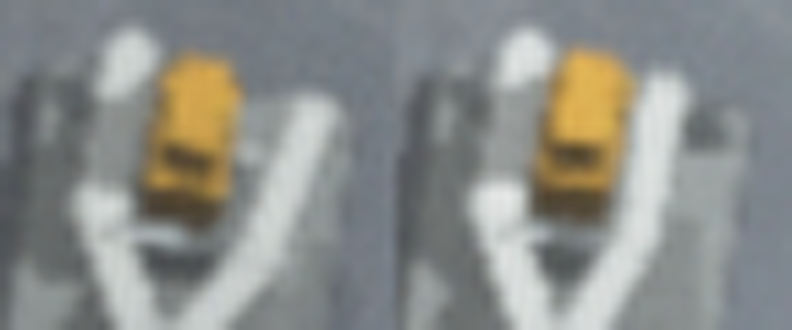

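Run:
```python
from h import *
im=np.mean([imaging.capture("top").astype(float) for _ in range(6)],0)
ex=np.array([np.cos(np.radians(-6.3)),np.sin(np.radians(-6.3)),0]); ey=np.array([-ex[1],ex[0],0])
P=np.array([.586,-.1625,0])
for xo in (.040,.044,.048,.052,.056):
    row=[]
    for yo in np.arange(.014,-.026,-.002):
        X=P+ex*xo+ey*yo+[0,0,.064]; u=w2px("top",X)
        c=[cv2.remap(im[...,k].astype(np.float32),np.float32([[u[0]]]),np.float32([[u[1]]]),cv2.INTER_LINEAR)[0,0] for k in range(3)]
        row.append("%d/%d"%(c[0],c[2]))
    print(xo," ".join(row))
b=np.clip(im,0,255).astype(np.uint8)
cv2.imwrite("pics/jaw2.png",cv2.resize(b[138:168,322:354],None,fx=18,fy=18,interpolation=cv2.INTER_CUBIC)[:,:,::-1])
b=np.mean([imaging.capture("side").astype(float) for _ in range(6)],0).astype(np.uint8)
cv2.imwrite("pics/jaw3.png",cv2.resize(b[172:212,250:292],None,fx=14,fy=14,interpolation=cv2.INTER_CUBIC)[:,:,::-1])
```

```text
0.04 177/179 162/162 135/123 114/81 116/60 122/59 126/61 123/60 119/58 121/61 125/73 130/103 153/152 187/190 208/211 215/217 205/209 181/187 161/167 155/163
0.044 149/151 143/143 139/119 139/87 136/66 126/60 126/59 131/62 137/62 149/65 160/77 163/104 165/149 193/195 211/214 216/219 208/211 184/189 155/161 156/162
0.048 149/151 147/147 142/128 129/85 112/61 103/54 100/54 103/56 108/56 132/63 158/76 169/103 174/146 190/191 214/216 217/220 208/213 183/188 160/166 156/162
0.052 149/151 143/143 135/123 130/82 161/72 187/73 200/76 202/78 204/79 201/79 194/81 181/99 175/141 188/188 214/217 217/220 211/215 183/188 148/153 124/130
0.056 150/152 146/146 141/129 145/99 178/76 211/81 218/82 219/83 219/83 216/82 204/81 173/93 172/144 196/193 215/217 217/220 215/218 189/193 133/138 107/114
```

View pics/jaw2.png

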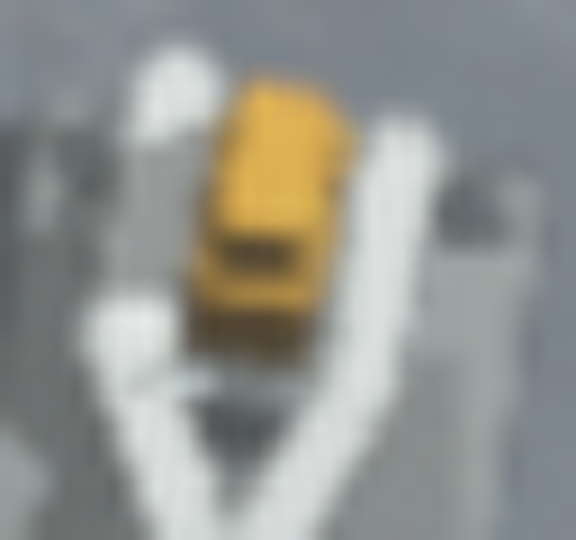

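View pics/jaw3.png

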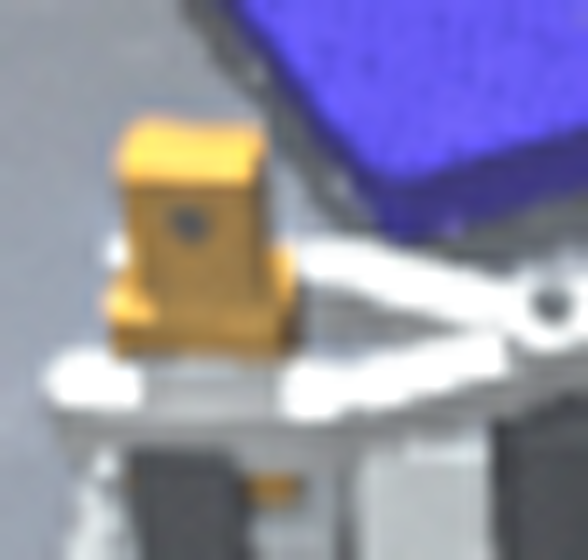

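With the frames averaged, the jaw touches the block with no dark gap (under about 1 mm). The handle holds at about 0.173 rad, so it is the third tooth. Next I lift and go above the red loop.

>>> drive_tool([
  [0,0,1.2,0,0,0],
  [0,0,2.5,0,0,-0.03],
  [0,0,3.5,0,0,-0.06],
  [0.1,-1.5,3.5,0,0,-0.096],
  [0.1,-3,3.5,0,0,-0.096],
  [0.2,-4.5,3.2,0,0,-0.096],
  [0.2,-5.2,2.5,0,0,-0.096],
  [0.2,-5.2,1.8,0,0,-0.096],
])

```text
time_s: 13.63
tcp_pos: [0.4816, -0.1304, 0.0672]
eef_rot: [-90.0, -0.0, 72.8]
contact_force: [-0.5, -0.3, -0.4]
gripper_width: 0.0004
```

```bash
python3 arc.py;  python3 - <<'E'
from h import *
im=imaging.capture("top"); crop("top",im,(290,130,370,230),6,"t5"); im=imaging.capture("side"); crop("side",im,(260,140,390,240),6,"s5")
print(r.get_state()["contact_force"])
E
```

```text
t 13.63 tcp [ 0.4816 -0.1304  0.0672] th 0.3417 Fout -0.4 Fx -0.42 Fz -0.43 rad 0.1093
[0.33327772 0.24399094 0.49810999]
```

View pics/s5.png

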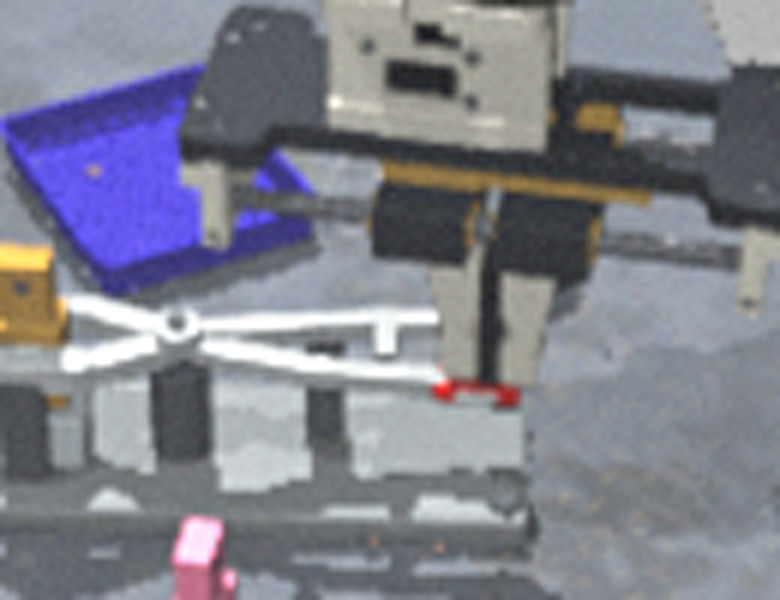

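>>> drive_tool([
  [0.05,0.15,-0.05,0,0,0],
  [0.05,0.15,-0.15,0,0,0],
  [0.05,0.15,-0.3,0,0,0],
  [0.05,0.15,-0.4,0,0,0],
  [0.05,0.15,-0.5,0,0,0],
  [0.05,0.15,-0.6,0,0,0],
  [0.05,0.15,-0.67,0,0,0],
  [0.05,0.15,-0.67,0,0,0],
])

```text
time_s: 14.4
tcp_pos: [0.4822, -0.1278, 0.061]
eef_rot: [-90.0, -0.0, 72.9]
contact_force: [-0.9, 1.5, 3.8]
gripper_width: 0.0003
```

```bash
python3 arc.py
```

```text
t 14.4 tcp [ 0.4822 -0.1278  0.061 ] th 0.317 Fout 1.39 Fx -1.08 Fz 3.8 rad 0.1094
```

>>> drive_tool([
  [0,0,-0.06,0,0,0],
  [0,0,-0.12,0,0,0],
  [0,0,-0.18,0,0,0],
  [0,0,-0.24,0,0,0],
  [0,0,-0.3,0,0,0],
  [0,0,-0.35,0,0,0],
  [0,0,-0.35,0,0,0],
  [0,0,-0.35,0,0,0],
])

```text
time_s: 15.07
tcp_pos: [0.4826, -0.1279, 0.0576]
eef_rot: [-90.1, -0.0, 72.9]
contact_force: [0.9, 2.0, 6.4]
gripper_width: 0.0007
```

```bash
python3 arc.py
```

```text
t 15.07 tcp [ 0.4826 -0.1279  0.0576] th 0.3175 Fout 2.09 Fx 0.57 Fz 6.39 rad 0.109
```

>>> drive_tool([
  [0.1,0.28,0,0,0,-0.028],
  [0.21,0.56,0,0,0,-0.055],
  [0.32,0.84,0,0,0,-0.083],
  [0.44,1.11,0,0,0,-0.11],
  [0.57,1.38,0,0,0,-0.138],
  [0.71,1.65,0,0,0,-0.165],
  [0.85,1.91,0,0,0,-0.193],
  [1.0,2.17,0,0,0,-0.22],
])

```text
time_s: 15.73
tcp_pos: [0.4913, -0.1071, 0.0574]
eef_rot: [-90.0, 0.1, 60.2]
contact_force: [-2.1, -4.3, 6.5]
gripper_width: 0.0008
```

```bash
python3 arc.py
python3 - <<'E'
from h import *
im=imaging.capture("top"); crop("top",im,(290,130,370,230),6,"t6"); im=imaging.capture("side"); crop("side",im,(260,140,390,240),6,"s6")
E
```

```text
t 15.73 tcp [ 0.4913 -0.1071  0.0574] th 0.1097 Fout -4.73 Fx -0.49 Fz 6.46 rad 0.1097
```

View pics/s6.png

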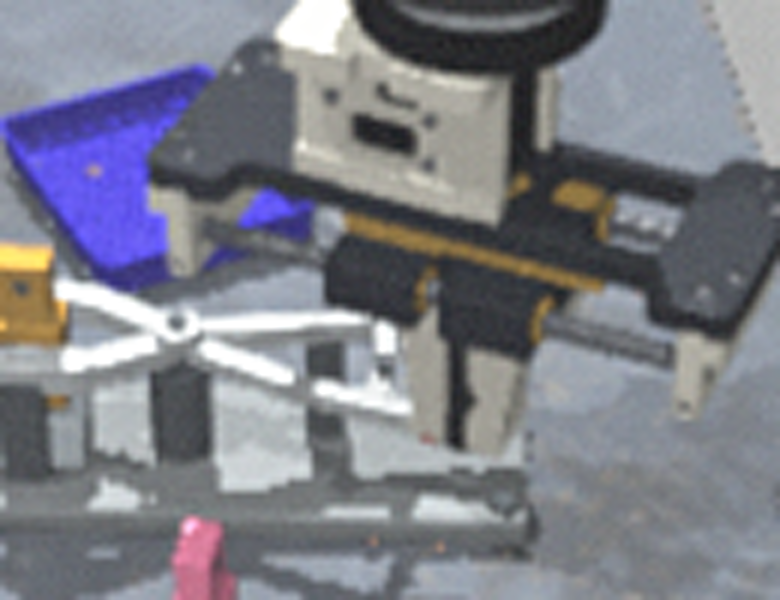

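View pics/t6.png

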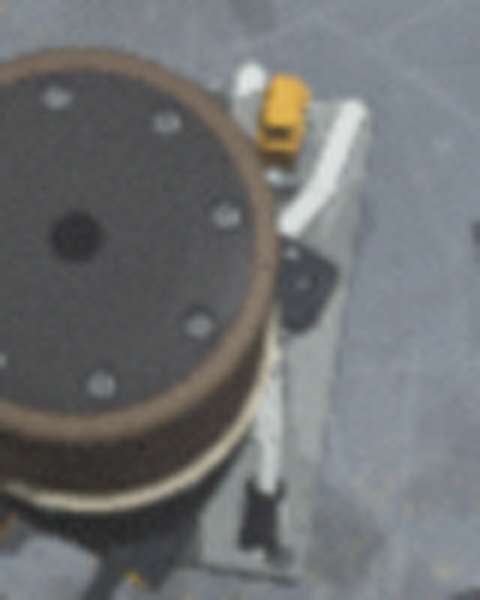

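The jaws are open and the finger's drag has reversed, so the loop is on its open stop. I lift off.

>>> drive_tool([
  [0,0,0.3,0,0,0],
  [0,0,0.8,0,0,0],
  [0,0,1.6,0,0,0],
  [0,0,2.8,0,0,0],
  [0,0,4.5,0,0,0],
  [0,0,6,0,0,0],
  [0,0,8,0,0,0],
  [0,0,10,0,0,0],
], claw=0.4)

```text
time_s: 16.5
tcp_pos: [0.4919, -0.1063, 0.1586]
eef_rot: [-90.0, -0.0, 60.3]
contact_force: [1.2, -0.7, 0.4]
gripper_width: 0.0346
```

```bash
python3 arc.py
python3 - <<'E'
from h import *
im=imaging.capture("top"); crop("top",im,(290,130,370,230),6,"t7"); im=imaging.capture("side"); crop("side",im,(240,140,370,240),6,"s7")
a=imaging.capture("side").astype(int)
E
```

```text
t 16.5 tcp [ 0.4919 -0.1063  0.1586] th 0.1008 Fout -0.24 Fx 1.33 Fz 0.38 rad 0.1096
```

View pics/s7.png

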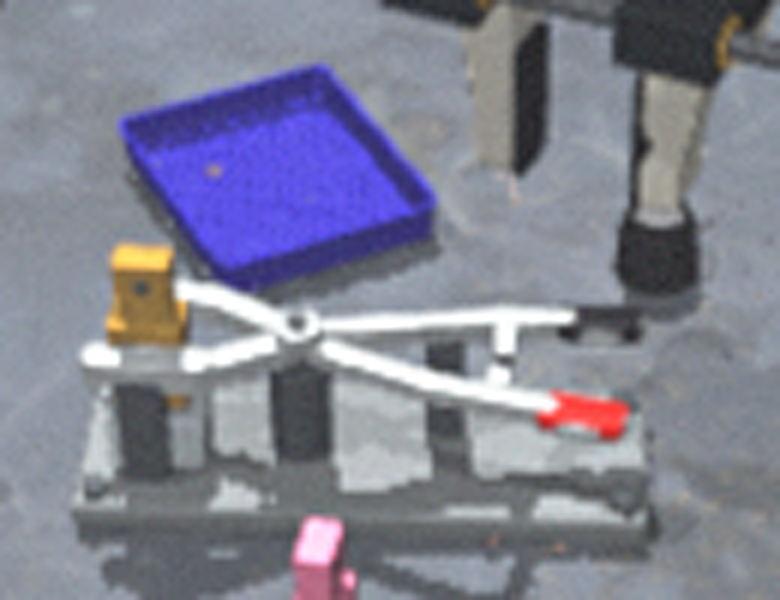

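View pics/t7.png

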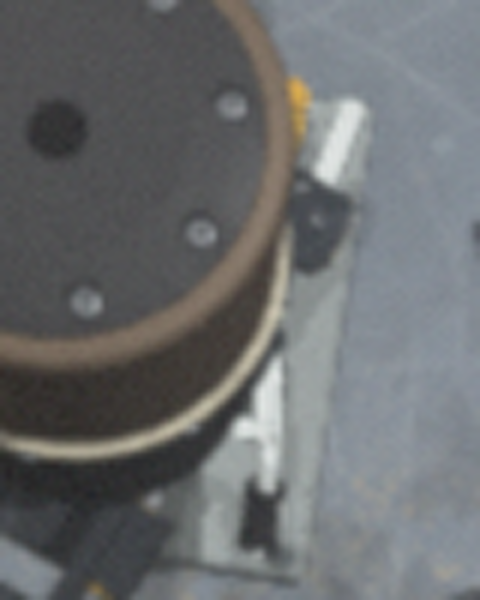

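The clamp is fully open, just as at the start. Now I locate the stem.

Run:
```python
from h import *
f=lambda x,y:(322+x/18-.5,138+y/18-.5); g=lambda x,y:(250+x/14-.5,172+y/14-.5)
c=f(272,160); d=g(192,152)
print("top",px2w("top",c,.095),"side",px2w("side",d,.095),"tri",tri(d,c))
ex=np.array([np.cos(np.radians(-6.3)),np.sin(np.radians(-6.3))]);
print(px2w("side",d,.095)[:2]-[.586,-.1625])
# model overlay of stem top outline and body
t=cv2.imread("pics/jaw2.png"); s=cv2.imread("pics/jaw3.png")
R=np.array([[ex[0],-ex[1]],[ex[1],ex[0]]])
cen=px2w("top",c,.095)[:2]; print(cen)
for hx,hy,z in((.010,.006,.095),(.013,.009,.071)):
    P=[np.r_[cen+R@[a*hx,b*hy],z] for a,b in((1,1),(1,-1),(-1,-1),(-1,1))]
    q=np.int32([(w2px("top",p)-[322,138]+.5)*18 for p in P]); cv2.polylines(t,[q],1,(0,0,255),1)
    q=np.int32([(w2px("side",p)-[250,172]+.5)*14 for p in P]); cv2.polylines(s,[q],1,(0,0,255),1)
s=cv2.resize(s,(int(s.shape[1]*t.shape[0]/s.shape[0]),t.shape[0])); cv2.imwrite("pics/ov.png",cv2.resize(np.hstack([t,s]),(800,380)))
```

```text
top [ 0.63734326 -0.16783781  0.095     ] side [ 0.63731117 -0.16762904  0.095     ] tri [ 0.63735151 -0.16783754  0.09485355]
[ 0.05131117 -0.00512904]
[ 0.63734326 -0.16783781]
```

View pics/ov.png

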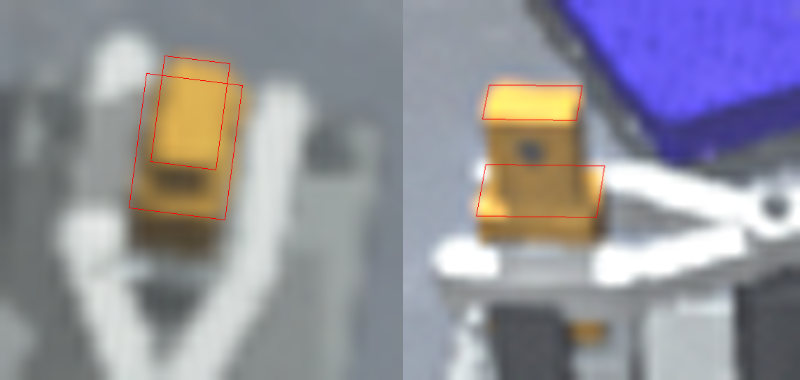

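>>> drive_tool([
  [1.8,-0.8,0,0,0,-0.12],
  [3.6,-1.6,0,0,0,-0.24],
  [5.5,-2.3,0,0,0,-0.36],
  [7.3,-3.1,-0.5,0,0,-0.48],
  [9.1,-3.9,-1,0,0,-0.6],
  [11,-4.6,-1.5,0,0,-0.72],
  [12.8,-5.4,-2,0,0,-0.84],
  [14.5,-6.15,-2.5,0,0,-0.96],
])

```text
time_s: 17.32
tcp_pos: [0.6375, -0.1682, 0.1311]
eef_rot: [-90.0, 0.1, 5.0]
contact_force: [0.4, 0.1, 0.2]
gripper_width: 0.0351
```

>>> drive_tool([
  [0,0,0,0,0,-0.1],
  [0,0,0,0,0,-0.2],
  [0,0,0,0,0,-0.2],
  [0,0,0,0,0,-0.2],
  [0,0,0,0,0,-0.2],
  [0,0,0,0,0,-0.2],
  [0,0,0,0,0,-0.2],
  [0,0,0,0,0,-0.2],
])

```text
time_s: 17.98
tcp_pos: [0.637, -0.1677, 0.1326]
eef_rot: [-90.0, -0.0, -6.1]
contact_force: [-0.5, -0.6, 0.7]
gripper_width: 0.0351
```

Run:
```python
from h import *
im=imaging.capture("side"); crop("side",im,(230,130,360,230),6,"s8")
s=r.get_state(); print(s["tcp_pos"],s["eef_rot"],s["joints"],s["gripper_width"])
```

```text
[ 0.63700436 -0.16767501  0.1325894 ] [-8.99951052e+01 -1.91941575e-02 -6.09439010e+00] [ 2.18014578e+00  2.29599491e+01 -8.52153106e+00 -2.44129131e-03
 -5.84988211e+01 -9.82732598e+01] 0.034997799748826774
```

View pics/s8.png

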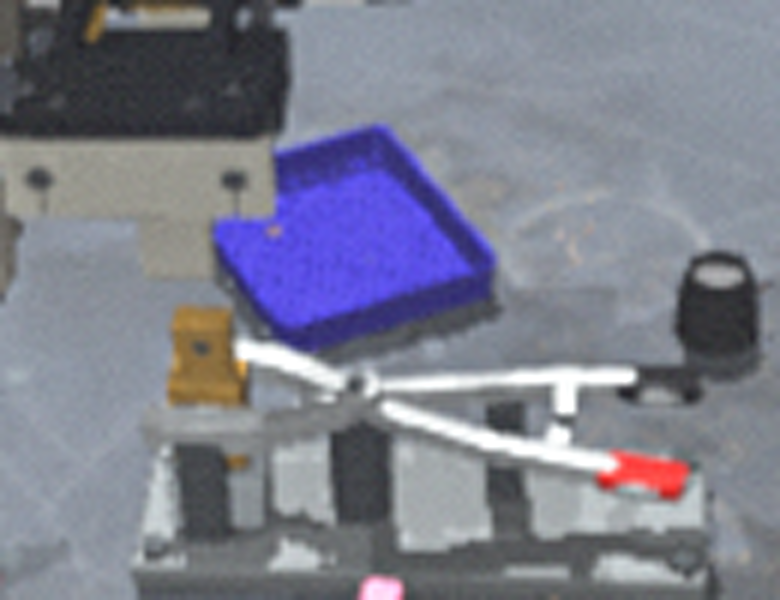

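Aligned over the stem, which shows at (203,340) in the crop just below the fingers. I descend to z 0.073.

>>> drive_tool([
  [0.03,-0.02,-1,0,0,0],
  [0.03,-0.02,-2.2,0,0,0],
  [0.03,-0.02,-3.4,0,0,0],
  [0.03,-0.02,-4.5,0,0,0],
  [0.03,-0.02,-5.3,0,0,0],
  [0.03,-0.02,-5.8,0,0,0],
  [0.03,-0.02,-5.9,0,0,0],
  [0.03,-0.02,-5.9,0,0,0],
])

```text
time_s: 18.7
tcp_pos: [0.6372, -0.168, 0.0728]
eef_rot: [-90.0, 0.0, -6.1]
contact_force: [0.4, 0.1, 0.9]
gripper_width: 0.0346
```

>>> drive_tool([
  [0,0,0,0,0,0],
  [0,0,0,0,0,0],
  [0,0,0,0,0,0],
  [0,0,0,0,0,0],
  [0,0,0,0,0,0],
  [0,0,0,0,0,0],
  [0,0,0,0,0,0],
  [0,0,0,0,0,0],
], claw=0, squeeze=20)

```text
time_s: 19.37
tcp_pos: [0.6378, -0.1687, 0.074]
eef_rot: [-90.0, -0.1, -6.1]
contact_force: [1.1, -5.6, 1.7]
gripper_width: 0.0119
```

Run:
```python
from h import *
im=imaging.capture("side"); crop("side",im,(230,130,360,230),6,"s9")
s=r.get_state(); print(s["tcp_pos"],s["contact_force"],s["moment"],s["gripper_width"])
```

```text
[ 0.63783616 -0.16873121  0.07402675] [ 0.72545873 -5.10884913  1.41595395] [-2.10877791 -0.49444345 -0.04753782] 0.012119754561591076
```

View pics/s9.png

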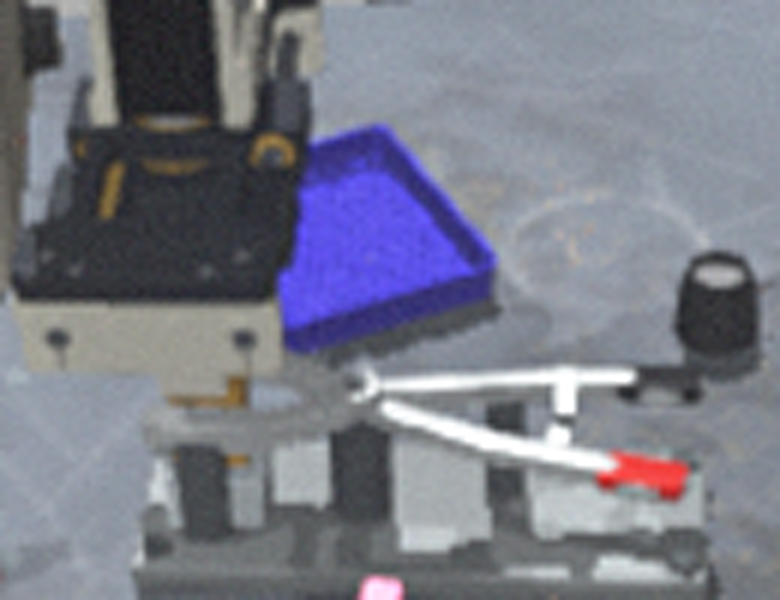

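Gripped (12 mm wide). I lift, easing 1 mm off the anvil.

>>> drive_tool([
  [0,-0.06,0.2,0,0,0],
  [0,-0.1,0.6,0,0,0],
  [0,-0.1,1.5,0,0,0],
  [0,-0.1,2.8,0,0,0],
  [0,-0.1,4.2,0,0,0],
  [0,-0.1,5.6,0,0,0],
  [0,-0.1,7,0,0,0],
  [0,-0.1,8,0,0,0],
])

```text
time_s: 20.08
tcp_pos: [0.6378, -0.1685, 0.1555]
eef_rot: [-90.0, -0.1, -6.1]
contact_force: [-0.2, 0.5, -0.9]
gripper_width: 0.0119
```

Run:
```python
from h import *
im=imaging.capture("side"); crop("side",im,(230,110,360,210),6,"s10")
s=r.get_state(); print(s["tcp_pos"],s["contact_force"],s["gripper_width"])
```

```text
[ 0.63876451 -0.16878045  0.1573771 ] [ 0.19661606 -0.55574673  0.771352  ] 0.012031780614646586
```

View pics/s10.png

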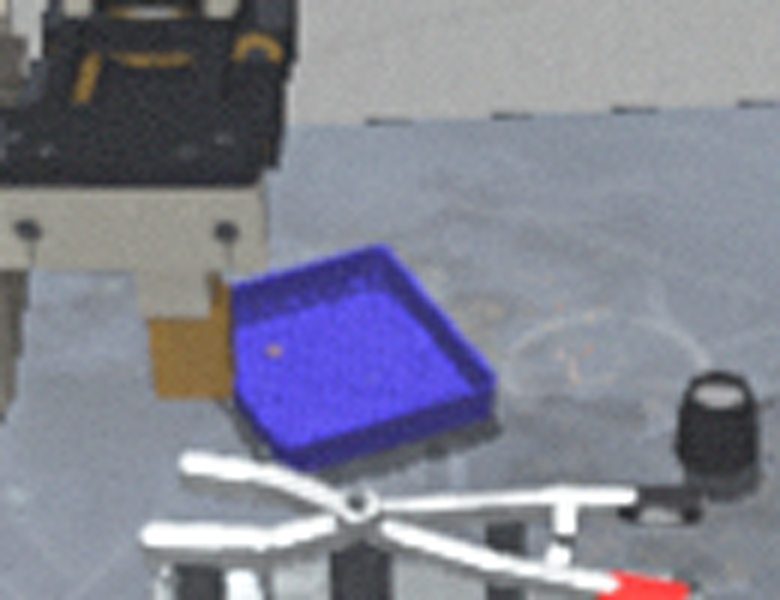

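>>> drive_tool([
  [-0.6,-2,0,0,0,0],
  [-1.4,-4.7,0,0,0,0],
  [-2.3,-7.7,0,0,0,0],
  [-3.2,-10.7,0,0,0,0],
  [-4,-13.5,-0.5,0,0,0],
  [-4.6,-15.5,-1.5,0,0,0],
  [-4.8,-16.2,-3.5,0,0,0],
  [-4.8,-16.2,-5.5,0,0,0],
])

```text
time_s: 20.8
tcp_pos: [0.5888, -0.333, 0.0982]
eef_rot: [-90.0, -0.1, -6.3]
contact_force: [0.1, 0.1, -1.8]
gripper_width: 0.0117
```

>>> drive_tool([
  [0,0,-1,0,0,0],
  [0,0,-2,0,0,0],
  [0,0,-3,0,0,0],
  [0,0,-3.8,0,0,0],
  [0,0,-4.5,0,0,0],
  [0,0,-5,0,0,0],
  [0,0,-5.2,0,0,0],
  [0,0,-5.2,0,0,0],
])

```text
time_s: 21.47
tcp_pos: [0.5893, -0.3308, 0.0461]
eef_rot: [-90.0, 0.0, -6.1]
contact_force: [1.0, -0.3, -1.2]
gripper_width: 0.0118
```

Run:
```python
from h import *
im=imaging.capture("side"); crop("side",im,(230,110,360,210),6,"s11")
im=imaging.capture("top"); crop("top",im,(330,120,460,220),6,"t11")
s=r.get_state(); print(s["tcp_pos"],s["contact_force"],s["gripper_width"])
```

```text
[ 0.58969068 -0.33102347  0.046815  ] [ 0.14161834  0.04311024 -2.06216451] 0.01148957559825374
```

View pics/s11.png

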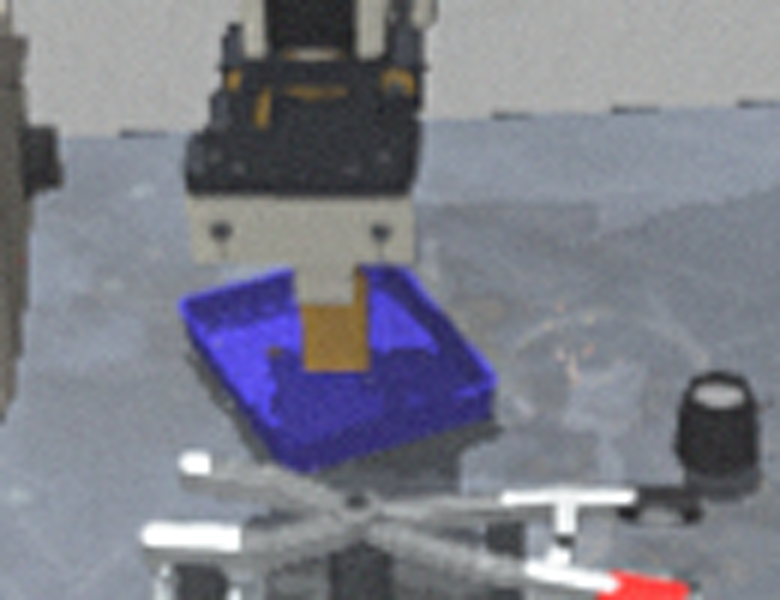

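Over the tray centre, about 5 mm above the floor.

>>> drive_tool([
  [0,0,-0.07,0,0,0],
  [0,0,-0.14,0,0,0],
  [0,0,-0.21,0,0,0],
  [0,0,-0.28,0,0,0],
  [0,0,-0.35,0,0,0],
  [0,0,-0.42,0,0,0],
  [0,0,-0.46,0,0,0],
  [0,0,-0.46,0,0,0],
])

```text
time_s: 22.23
tcp_pos: [0.5894, -0.3311, 0.0423]
eef_rot: [-90.0, -0.0, -6.1]
contact_force: [-1.1, 1.3, 3.5]
gripper_width: 0.0117
```

Run:
```python
from h import *
s=r.get_state(); print(s["tcp_pos"],s["contact_force"],s["gripper_width"])
```

```text
[ 0.58939807 -0.33105765  0.04230098] [-1.14289529  1.27064961  3.51756918] 0.011716638627607214
```

Touched down (Fz went from -2 to +3.5 N at TCP z 0.042, as predicted). I release.

>>> drive_tool([
  [0,0,0,0,0,0],
  [0,0,0,0,0,0],
  [0,0,0,0,0,0],
  [0,0,0,0,0,0],
  [0,0,0,0,0,0],
  [0,0,0,0,0,0],
  [0,0,0,0,0,0],
  [0,0,0,0,0,0],
], claw=0.4)

```text
time_s: 22.9
tcp_pos: [0.5893, -0.331, 0.0417]
eef_rot: [-90.0, 0.0, -6.1]
contact_force: [-0.2, -0.6, -0.2]
gripper_width: 0.0351
```

>>> drive_tool([
  [0,0,0.4,0,0,0],
  [0,0,1.2,0,0,0],
  [0,0,2.5,0,0,0],
  [0,0,4.5,0,0,0],
  [0,0,7.5,0,0,0],
  [0,0,11,0,0,0],
  [0,0,14,0,0,0],
  [0,0,16,0,0,0],
])

```text
time_s: 23.57
tcp_pos: [0.5903, -0.3316, 0.2067]
eef_rot: [-90.1, -0.3, -6.1]
contact_force: [0.8, 0.1, 0.4]
gripper_width: 0.0349
```

>>> drive_tool([
  [-1,3,1,0,0,0],
  [-2,6,2,0,0,0],
  [-3,9,3,0,0,0],
  [-4,12,4,0,0,0],
  [-5,15,5,0,0,0],
  [-6,18,5,0,0,0],
  [-7,21,5,0,0,0],
  [-7,22,5,0,0,0],
])

```text
time_s: 24.23
tcp_pos: [0.5178, -0.1084, 0.2535]
eef_rot: [-89.9, -0.1, -6.1]
contact_force: [-0.2, -0.8, -0.4]
gripper_width: 0.0351
```

Run:
```python
from h import *
im=imaging.capture("side"); crop("side",im,(230,110,360,210),6,"s12")
im=imaging.capture("top"); crop("top",im,(290,120,450,240),5,"t12")
s=r.get_state(); print(s["tcp_pos"],s["contact_force"],s["gripper_width"])
```

```text
[ 0.51927151 -0.10941624  0.25324507] [ 0.31333356 -0.47206385 -0.57946061] 0.035091936774523616
```

View pics/s12.png

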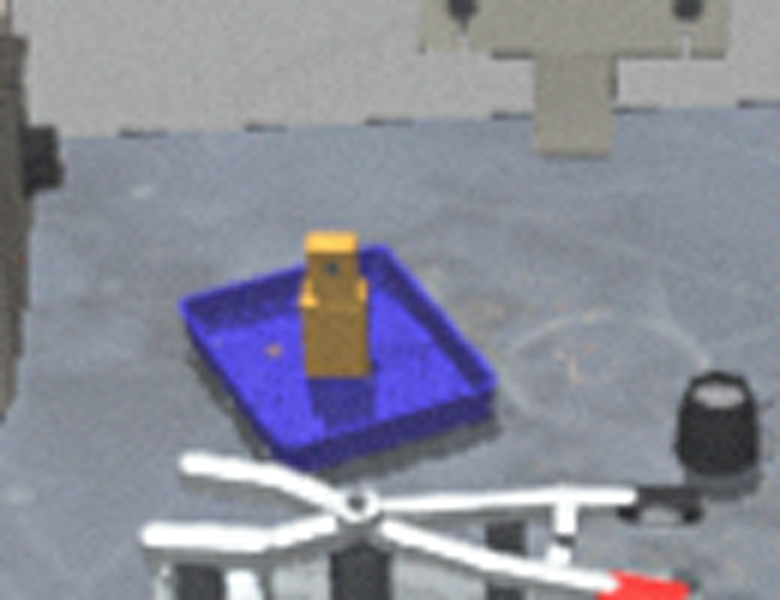

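View pics/t12.png

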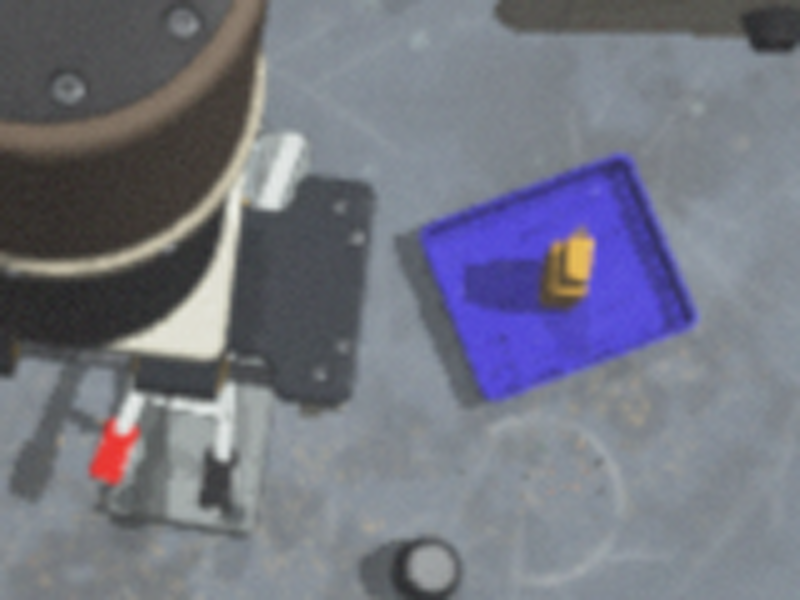

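The block stands upright near the middle of the tray (side crop (335,320)). The tray hasn't moved, the clamp is open and the arm is clear, so I hand in.

```bash
python3 -c "
from plant import r
print(r.get_state()['time_s'],r.close_job())"
```

```text
the job is handed in; nothing more can be done
24.3333 None
```

I handed the job in at 24.3 s with every step carried out. The hand-in reported no verdict, so the outcome rests on my own checks below.

**Closing the clamp:** I pushed the red loop closed until it was solid. The force peaked at about 23.5 N, below the 28 N limit. With the hand off for more than a second, it held by itself at about 0.173 rad.

**Which tooth it held on:** This is inferred. No sensor shows the tooth, and 0.173 rad is at the low end of the 0.17–0.26 range given for the third. Two checks support the third tooth:
- The solid 23 N stop came right after the last click, above the 19 N the ratchet needs.
- The averaged top picture showed no visible gap between jaw and block.

One earlier single-frame view of that gap was ambiguous, and I did not see the pin's depth directly.

**Opening the clamp:** I pressed the loop down about 5 mm with 6.4 N and led it outward about 23 mm. The clamp sprang fully open, and the later side view matched the starting one.

**Placing the block:** I gripped the stem at 12 mm and set the brass block near the middle of the blue tray. The last pictures show it upright, the tray where it was and the clamp open. The loupe, the only bystander in those last pictures, was where it had been, and the arm was clear.

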